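# Offer a printed hub up to its spindle rod

## Task

Finish the spool stand up to its last step: take the steel rod out of its leaning rest, stand it upright in the socket of the stand, red end up and right down to the bottom, and let go of it. Then pick up the orange hub by its neck, carry it over the carton of prints and stop with it level, its bore centred over the rod and its underside one to two centimetres above the rod's red top, and finish there still holding it in the gripper, so that a colleague can grease the rod. The hub must never touch the rod, nothing may bump the carton, and the tape roll, black tube and orange bracket are to be left where they are.

Things in the scene. Friction and masses are not known exactly. Their poses are not given: they have to be found in the camera images.
- rod: Loose round steel rod, 12 mm diameter, 150 mm long, about 130 g, with its last 12 mm painted red. Origin at the centre of its plain foot end (edge chamfered 2 mm); its z axis runs along the rod to the red end. At the start it lies in the blue rest, leaning about 40 degrees (0.70 rad) from vertical with the red end up.
- rod_top (a point): Centre of the rod's red end face, 150 mm along the rod from its foot.
- rest: Fixed blue leaning rest, foot plate 110 x 60 x 8 mm, origin at the centre of its underside. The rod leans towards the rest's +x axis in an open trough, 24 mm wide, that supports its lower 82 mm; the upper 68 mm stands free all round. The rod's foot lies 48 mm to the -x side of the origin, 22 mm above the table. The rod lifts out along its own length.
- stand: Fixed stand: black plate 100 x 100 x 8 mm with a grey block 70 x 70 mm on it, whole height 45 mm. Origin at the centre of its underside, on the table; z up. In the middle of the block's top is a round vertical socket.
- socket_mouth (a point): Centre of the socket's mouth, on the block's top, 45 mm above the table. The socket is 14 mm in diameter with a 4 mm chamfered lead-in and 38 mm deep (its floor is 7 mm above the table), so the rod fits loosely, may lean by up to about 0.05 rad, and its red end then stands 157 mm above the table.
- hub: Loose orange printed hub, about 140 g: a flange 90 mm in diameter and 12 mm thick at the bottom, and above it a round neck 44 mm in diameter up to 52 mm, with a 22 mm bore (clear of the rod by 5 mm all round) right through. Origin at the centre of its underside, in the bore's lower mouth; z up along the bore. It starts standing on the table, flange down, beyond the carton from the stand.
- carton: Fixed open cardboard carton 300 (its x) x 110 (its y) x 100 mm high, full of prints that stay below its rim, between the hub and the stand. Origin at the centre of its underside.
- tape: Loose roll of packing tape lying flat, 76 mm in diameter, 25 mm high, beside the hub. Origin at the centre of its underside. Leave alone.
- tube: Loose black printed cup-like tube standing up, 48 mm in diameter, 45 mm high. Origin at the centre of its underside. Leave alone.
- bracket: Loose orange printed bracket lying flat, 68 x 40 x 14 mm. Origin at the centre of its underside. Leave alone.
There are look-alikes about, which are no part of the job. There is more than one size of the hub; the job needs the largest.

How it is judged:
On the way, in this order (a step that is already met when the one before it is completed fails the run):
1. the rod stands upright, fully down in the socket, and is let go (horizontal distance between rod and socket_mouth below 0.006 m and z of rod in the frame of socket_mouth below -0.03 m and angle between rod's own z axis and vertical below 0.12 rad and contact force between the fingers and rod below 0.3 N), for 0.2 s.
2. the hub is gripped and lifted clear of the table, above the carton's rim (height (world z) of hub above 0.1 m and contact force between the fingers and hub above 1 N), for 0.1 s.
3. the hub passes over the carton, above its rim (all of step 2 and y of hub in the frame of carton between -0.05 and 0.05 m and x of hub in the frame of carton between -0.17 and 0.17 m), for 0.04 s.
At the end, for the whole second after the job is handed in: Rod released in the socket: foot 30+ mm down, within 6 mm of its centre, lean < 0.12 rad. Hub held still by the fingers, touching nothing else, lean < 0.10 rad, within 5 mm sideways of the rod's top and 4 to 30 mm above it. Tape, tube, bracket moved < 20 mm (all of step 1 and horizontal distance between hub and rod_top below 0.005 m and z of rod_top in the frame of hub between -0.03 and -0.004 m and angle between hub's own z axis and vertical below 0.1 rad and linear speed of hub below 0.02 m/s and contact force between the fingers and hub above 1 N and contact force between hub and rod below 0.2 N and contact force between hub and stand below 0.2 N and contact force between hub and rest below 0.2 N and contact force between hub and carton below 0.2 N and distance of each of tape, tube, bracket from where it was at the start of the episode below 0.02 m); the arm keeps its last pose, push and grip.
It fails at once if the hub touches the rod (contact force between hub and rod above 0.5 N).
It fails at once if the carton is bumped (contact force between any of hub, rod, the fingers, the arm and carton above 1.5 N).
It fails at once if tape, tube or bracket is pushed away (distance of any of tape, tube, bracket from where it was at the start of the episode above 0.02 m).
It also fails if it takes over 67 s, if anything falls off the work surface, if the arm or the gripper's body presses on something with over 40 N, if the wrist force passes 120 N, or if a joint passes its speed limit or range.

## Robot

A 6-joint arm with a two-finger parallel gripper is mounted at the origin on the work surface. World frame = base frame: x ahead of the robot, y to its left, z up, the work surface at z = 0. Lengths are in m, angles in rad, forces in N, time in s.
With the tool pointing down it reaches from about 0.35 to 0.725 m from the base axis. Payload 6 kg.
Tool frame: the origin (TCP) lies at the very end of the fingers, on their centre line; the grasp point (between the pads) lies 19 mm behind it (grip_depth is the x of the grasp point in the tool frame, in m); x points along the fingers, z is the direction in which the jaws open and shut, and the axes are right-handed (so a half turn about x gives the same grasp; the last joint's range is limited). The gripper opens to 85 mm and grips with 20 to 120 N. Pads are 22 mm wide; open, the fingers measure 114 mm over their backs; the gripper's body (76 mm by 85 mm) begins 54 mm behind the grasp point. The pads swing forward as they close: fully open they stand 13 mm farther back than shut.
Start: joints at [1.62, 0.04, 0.085, 0, -1.615, -0.334], TCP at [0.169, 0.576, 0.231] pointing down, gripper open.
Joint ranges: [-2.56, 2.56], [-1.29, 2.01], [-1.08, 1.49], [-3.29, 1.98], [-2.81, -0.18], [-2.99, 2.99]. Speed limits (rad/s): [2.57, 2.57, 3.01, 3.14, 3.14, 3.14].

## Interface

Orientations are given as a unit quaternion [w, x, y, z].
In Python, from bench import * gives the robot as it stands.
- The arm moves only by the tool apply_moves, never from a script. Its argument "moves" is a list that holds one entry, the list of rows, each a list of 7 numbers: the turn, a rotation vector about the tool's x, y, z in degrees, then the shift along the tool's x, y, z in m, then the opening in per cent of the stroke, from 0 (shut) to 100 (fully open). A call has 1 to 5 rows; each row is the pose to reach, as a shift and turn from the pose commanded when the call began, along the tool's axes at that moment; what a row does not reach only later rows make up. A row lasts 1/8 s, in which the tool goes at most 62.5 mm and 10.7 degrees, less where a joint would pass 70% of its speed; a pose out of reach is approached as far as the arm can. A call with a gripper value outside its range is refused whole. The fingers move at their own pace and stop on an object; "grip_force" is the grip in N (left out, the last holds). Time passes only in rows, so rows that repeat a pose let the fingers close. It gives the time, the measured TCP pose, the force and the opening at its end, in the units of the state.
- read_state(): the state, without advancing time (a new reading comes with each control period).
- read_camera(name): name is "scene" or "side" or "wrist"; returns (picture, depth): 420x560x3 uint8, red, green, blue; 420x560 float32, m along the optical axis (not along the pixel's ray), 0 where there is no reading.
- camera_model(name): a dict with "intrinsics" (3x3 intrinsics, pixels), "eye" and "attitude" of the camera in the world; the wrist camera has in their place "tool_from_camera" (4x4, takes a point from camera to tool coordinates, whose origin is the TCP and whose axes are the tool frame's). Camera axes: x right, y up, looking along -z (the intrinsics and any distortion apply to the point x, -y, -z); pixel columns grow to the right and rows downward; lengths in m; the calibration is good to about 2 mm. A picture is of the moment at which its call begins: read the wrist's pose just before it. camera_model takes no time and is no camera call.
- finish_job(): hands the job in, once; it reports no verdict.
The state is a dict: "clock": time; "joint_positions": joint angles; "qd": joint speeds; "effort": joint torques, N m; "eef_pos": TCP position; "tcp_rot": TCP orientation; "contact_force": force on the tool from outside, world axes, zero at the start; "torque": the same for the moment, N m; "finger_gap": finger opening in m.
Only numpy, scipy, OpenCV 4.12 (cv2) and the standard library are available. Lean on these libraries where they do the work, as an engineer would, in place of code of your own. Each camera call takes 0.05 s, during which the arm holds its last target. There are 200 camera calls.

## Working session

There is one attempt and no reset: what is moved stays moved. The work goes in short steps, Python scripts to look and compute and a tool call to move; the robot and the scene stay as the last step left them, time stands still between calls to the robot, and variables do not carry over. Pictures are saved under pics/ and viewed, about 8 in all and at most 12, crops included, and the job is handed in when it is done.

Besides the shell and the picture viewer there is one more tool, called after "Request:" by a JSON object that holds its "method" and its "body", one argument or row to a line. apply_moves: Moves the arm, as the interface text tells. Its arguments: {"type":"object","properties":{"moves":{"type":"array","items":{"type":"array","items":{"type":"array","items":{"type":"number"}}}},"grip_force":{"type":"number"}},"required":["moves"]}

```bash
mkdir -p pics; cat > h.py <<'E'
from bench import *
import numpy as np, cv2
from scipy.spatial.transform import Rotation as R
def cam(name, save=None):
    s=read_state(); p,d=read_camera(name); m=camera_model(name)
    if save: cv2.imwrite('pics/'+save,p[:,:,::-1])
    K=np.array(m['intrinsics'])
    if name=='wrist':
        T=np.array(m['tool_from_camera']); Rt=toolR(s)
        Rc=Rt@T[:3,:3]; e=Rt@T[:3,3]+np.array(s['eef_pos'])
    else:
        a=np.array(m['attitude']); Rc=a if a.shape==(3,3) else R.from_quat(np.r_[a[1:],a[0]]).as_matrix(); e=np.array(m['eye'])
    return p,d,K,Rc,e
def toolR(s):
    q=np.array(s['tcp_rot']); return R.from_quat(np.r_[q[1:],q[0]]).as_matrix()
def rays(uv,K,Rc):
    uv=np.atleast_2d(uv).astype(float)
    return np.c_[(uv[:,0]-K[0,2])/K[0,0],-(uv[:,1]-K[1,2])/K[1,1],-np.ones(len(uv))]@Rc.T
def onplane(uv,z,K,Rc,e):
    r=rays(uv,K,Rc); return e+r*((z-e[2])/r[:,2])[:,None]
def cloud(d,K,Rc,e):
    v,u=np.mgrid[:d.shape[0],:d.shape[1]]
    P=e+rays(np.c_[u.ravel(),v.ravel()],K,Rc)*d.ravel()[:,None]
    return P.reshape(*d.shape,3)
E
python3 - <<'E'
from h import *
print(read_state())
for n in ('scene','side','wrist'):
    print(n,camera_model(n))
    p,d,K,Rc,e=cam(n,n+'0.png'); np.savez('pics/'+n+'0.npz',p=p,d=d,K=K,Rc=Rc,e=e)
E
```

```text
{'clock': 0.0, 'joint_positions': array([ 1.61970997e+00,  4.08063237e-02,  8.37963426e-02, -4.86380417e-04,
       -1.61551004e+00, -3.33682609e-01]), 'qd': array([ 7.97538727e-04,  4.38448978e-04, -1.38028388e-03, -1.00781710e-03,
        5.08654079e-05,  1.04329932e-04]), 'effort': array([ 2.18968557e-04, -3.68204355e+01,  3.47406542e+01,  6.93217367e+00,
       -5.53317936e-03, -1.32015137e-05]), 'eef_pos': array([0.1683927 , 0.57553257, 0.23026956]), 'tcp_rot': array([-0.42440298, -0.56540392, -0.42358532,  0.5663709 ]), 'contact_force': array([0.21410397, 0.39855308, 0.33752072]), 'torque': array([ 0.01144602, -0.0166522 ,  0.06110315]), 'finger_gap': 0.0855691664934341}
scene {'intrinsics': array([[397.14266351,   0.        , 281.70604151],
       [  0.        , 397.14266351, 213.1087477 ],
       [  0.        ,   0.        ,   1.        ]]), 'eye': array([ 0.78641925, -0.43740665,  0.87881969]), 'attitude': array([0.91308885, 0.26718471, 0.08000743, 0.29745571])}
side {'intrinsics': array([[399.43877329,   0.        , 274.79131495],
       [  0.        , 399.43877329, 207.70983417],
       [  0.        ,   0.        ,   1.        ]]), 'eye': array([0.19259654, 0.52416084, 0.84557321]), 'attitude': array([-0.24466985, -0.09554274,  0.3438034 ,  0.90155836])}
wrist {'intrinsics': array([[292.94899806,   0.        , 280.45377177],
       [  0.        , 292.94899806, 210.31618622],
       [  0.        ,   0.        ,   1.        ]]), 'tool_from_camera': array([[-1.64819513e-04,  3.22605098e-01, -9.46533636e-01,
        -1.41766456e-01],
       [ 5.60651173e-05,  9.46533650e-01,  3.22605093e-01,
         8.28751212e-02],
       [ 9.99999985e-01,  1.04094906e-07, -1.74094108e-04,
         1.66202099e-03],
       [ 0.00000000e+00,  0.00000000e+00,  0.00000000e+00,
         1.00000000e+00]])}
```

View pics/scene0.png

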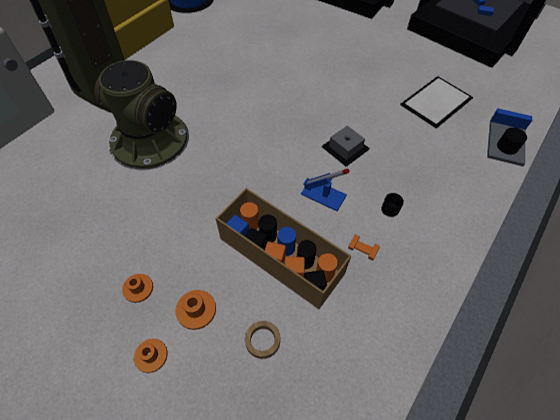

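View pics/side0.png

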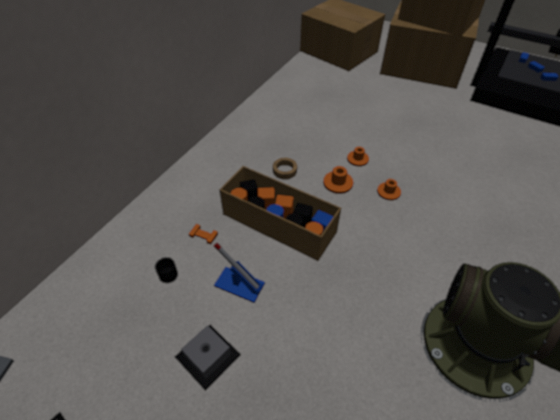

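Scene0 shows the hubs: large at (196,308), smaller look-alikes at (137,288) and (151,354). The rod's red end is at (346,171) in the blue rest at (325,190), and the stand is at (346,142). The carton is at (285,247), tape at (262,339), bracket at (364,247) and tube at (392,204). The blue and grey item with a black cylinder at (508,140) is another look-alike. In side0 the stand hole is at (206,348), the red end at (217,246) and the large hub at (339,178). I choose the hub at (196,308) and will check it by size.

```bash
cat > m0.py <<'E'
from h import *
L={n:np.load(f'pics/{n}0.npz') for n in('scene','side')}
def circ(P):
    A=np.c_[2*P[:,:2],np.ones(len(P))]; x=np.linalg.lstsq(A,(P[:,:2]**2).sum(1),rcond=None)[0]
    return x[:2],np.sqrt(x[2]+x[0]**2+x[1]**2)
for n,l in L.items():
    p,d,K,Rc,e=[l[k] for k in('p','d','K','Rc','e')]
    C=cloud(d,K,Rc,e); hsv=cv2.cvtColor(p,cv2.COLOR_RGB2HSV); z=C[...,2]
    print(n,'table z',np.median(z[(abs(z)<.05)&(d>0)]))
    H,S,V=[hsv[...,i].astype(int) for i in range(3)]
    masks={'orange':(H>5)&(H<17)&(S>170)&(V>80),'red':((H<5)|(H>172))&(S>150)&(V>60),'blue':(H>105)&(H<125)&(S>150),'tan':(H>10)&(H<25)&(S>50)&(S<150)&(V>60)}
    for k,m in masks.items():
        c,lab,st,ce=cv2.connectedComponentsWithStats(m.astype('uint8'))
        for i in range(1,c):
            if st[i,4]<(12 if k=='red' else 120): continue
            mm=(lab==i)&(d>0); Q=C[mm]
            if len(Q)==0 or np.hypot(*np.median(Q,0)[:2])>.95: continue
            ex=''
            if k=='orange' :
                cn=max(cv2.findContours((lab==i).astype('uint8'),0,1)[0],key=len)[:,0]
                P=onplane(cn,.012,K,Rc,e); ex=circ(P)
            print(k,ce[i].round(),st[i,4],'med',np.median(Q,0).round(4),'z',np.percentile(Q[:,2],[2,98]).round(3),ex)
    # stand top, carton rim
    for nm,lo,hi,box in(('block',.04,.05,None),('rim',.094,.106,None)):
        m=(z>lo)&(z<hi)&(d>0)&(np.hypot(C[...,0],C[...,1])<.9)&(np.hypot(C[...,0],C[...,1])>.25)
        c,lab,st,ce=cv2.connectedComponentsWithStats(m.astype('uint8'))
        for i in range(1,c):
            if st[i,4]<150: continue
            Q=C[lab==i][:,:2].astype('float32'); print(nm,ce[i].round(),st[i,4],np.round(Q.min(0),3),np.round(Q.max(0),3),cv2.minAreaRect(Q))
E
python3 m0.py
python3 -c "
import cv2
a=cv2.imread('pics/scene0.png');b=cv2.imread('pics/side0.png')
import numpy as np
f=lambda i,u,v:cv2.resize(i[v:v+100,u:u+130],(390,300),interpolation=cv2.INTER_CUBIC)
cv2.imwrite('pics/crop0.png',np.vstack([np.hstack([f(a,115,265),f(a,275,120)]),np.hstack([f(b,290,130),f(b,160,230)])]))"
```

```text
scene table z -0.0006992963562808541
orange [249. 209.] 230 med [ 0.4252 -0.0571  0.075 ] z [0.052 0.078] (array([ 0.39710039, -0.02711813]), np.float64(0.023001182639130535))
orange [364. 247.] 270 med [0.6939 0.0552 0.011 ] z [0.005 0.016] (array([0.69257015, 0.05689777]), np.float64(0.026703679648733908))
orange [275. 250.] 247 med [ 0.5404 -0.1045  0.0687] z [0.064 0.072] (array([ 0.52203528, -0.08163794]), np.float64(0.022515788428378994))
orange [327. 262.] 287 med [ 0.6533 -0.0621  0.0749] z [0.042 0.078] (array([ 0.64278783, -0.03226762]), np.float64(0.02298107490011576))
orange [295. 264.] 257 med [ 0.597  -0.1064  0.0689] z [0.066 0.072] (array([ 0.58263915, -0.08265365]), np.float64(0.022267611852723163))
orange [137. 288.] 526 med [ 0.3278 -0.3493  0.0087] z [0.005 0.041] (array([ 0.32382163, -0.34604274]), np.float64(0.03261626148600234))
orange [195. 309.] 1004 med [ 0.4722 -0.31    0.0116] z [0.008 0.053] (array([ 0.46598695, -0.30488118]), np.float64(0.04291762629598159))
orange [150. 355.] 708 med [ 0.4606 -0.4353  0.0086] z [0.005 0.041] (array([ 0.45748174, -0.4343
[... 2875 characters left out ...]
712] z [0.037 0.074] 
blue [238. 284.] 810 med [0.5232 0.1434 0.0103] z [0.006 0.079] 
tan [285. 166.] 186 med [ 0.6278 -0.2704  0.0262] z [0.018 0.03 ] 
tan [285. 200.] 358 med [ 0.4977 -0.1001  0.1008] z [0.094 0.104] 
block [273. 229.] 241 [ 0.392 -0.045] [ 0.693 -0.023] ((0.5419539213180542, -0.027335166931152344), (0.30064132809638977, 0.02214982733130455), 2.5577409267425537)
block [205. 348.] 1156 [0.446 0.272] [0.53  0.354] ((0.48776617646217346, 0.3123652935028076), (0.07066322863101959, 0.07210749387741089), 77.47152709960938)
rim [282. 201.] 823 [ 0.391 -0.141] [ 0.693 -0.022] ((0.5419641733169556, -0.08161710202693939), (0.11439107358455658, 0.300863653421402), 88.78089141845703)
```

View pics/crop0.png

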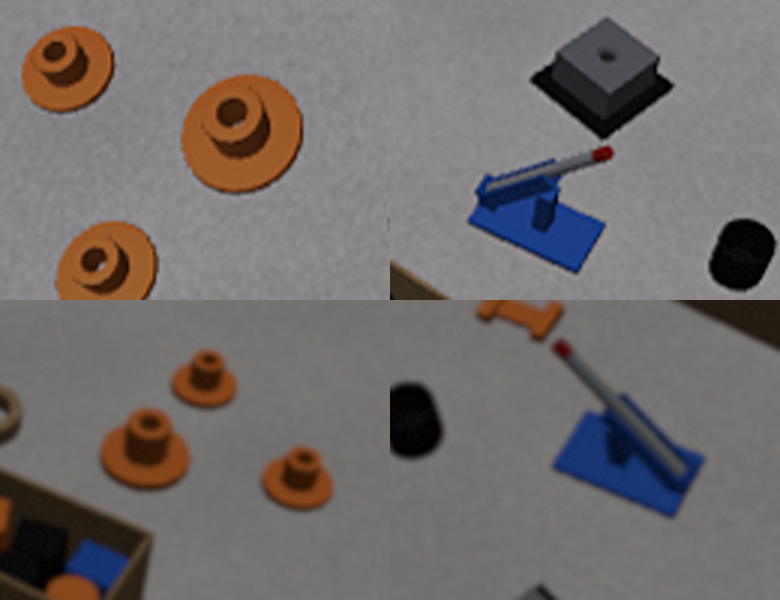

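The crop confirms the largest hub at (196,308), with a flange radius near 45 mm against 33 mm for the others. It also shows the rod with its red end up and the stand with its round socket. Next I measure the rod axis and the socket hole.

```bash
cat > m1.py <<'E'
from h import *
s=read_state(); print('tool R',toolR(s).round(3).tolist())
for n in('scene','side'):
    l=np.load(f'pics/{n}0.npz'); p,d,K,Rc,e=[l[k] for k in('p','d','K','Rc','e')]
    C=cloud(d,K,Rc,e); hsv=cv2.cvtColor(p,cv2.COLOR_RGB2HSV); H,S,V=[hsv[...,i].astype(int) for i in range(3)]; z=C[...,2]
    near=np.hypot(C[...,0]-.52,C[...,1]-.13)<.12
    bl=near&(H>105)&(H<125)&(S>150)&(z<.014)
    print(n,'plate',cv2.minAreaRect(C[bl][:,:2].astype('float32')),bl.sum())
    rm=near&(z>.06)&~((H>105)&(H<125)&(S>120))
    Q=C[rm]; c=np.median(Q,0); ax=np.linalg.svd(Q-Q.mean(0))[2][0]; ax*=np.sign(ax[2])
    print('rod pts',len(Q),'mean',Q.mean(0).round(4),'axis',ax.round(3),'lean',np.arccos(ax[2]).round(3),'yaw deg',np.degrees(np.arctan2(ax[1],ax[0])).round(1))
    for zz in(.06,.09,.11,.13):
        q=Q[abs(Q[:,2]-zz)<.008]; print(zz,len(q),q.mean(0).round(4) if len(q) else '')
    # socket: dark pixels within block top
    uv=(np.array([347,139]) if n=='scene' else np.array([205,348]))
    top=np.zeros(d.shape,bool); top[uv[1]-10:uv[1]+11,uv[0]-10:uv[0]+11]=1
    g=p.mean(2); t=np.median(g[top]); dk=top&(g<.72*t)
    c,lab,st,ce=cv2.connectedComponentsWithStats(dk.astype('uint8'))
    for i in range(1,c):
        if st[i,4]>5: print('hole',ce[i],st[i,4],onplane(ce[i],.045,K,Rc,e))
E
python3 m1.py
```

```text
tool R [[-0.0, 0.96, -0.281], [-0.001, -0.281, -0.96], [-1.0, 0.0, 0.001]]
scene plate ((0.5259628295898438, 0.13356913626194), (0.10779543220996857, 0.0609850138425827), 5.798823833465576) 554
rod pts 139 mean [0.546  0.1333 0.1069] axis [0.669 0.033 0.742] lean 0.735 yaw deg 2.8
0.06 8 [0.5074 0.1344 0.0645]
0.09 27 [0.5304 0.1319 0.0894]
0.11 27 [0.5494 0.1322 0.1106]
0.13 41 [0.5679 0.1354 0.1317]
hole [346.9375 138.3125] 16 [[0.48702493 0.31008925 0.045     ]]
hole [339.81081081 147.        ] 37 [[0.48779613 0.27013114 0.045     ]]
hole [354.82608696 147.56521739] 23 [[0.52258489 0.29331035 0.045     ]]
side plate ((0.5248757600784302, 0.13540880382061005), (0.10617280751466751, 0.05731545016169548), 6.074482440948486) 529
rod pts 264 mean [0.5396 0.1359 0.1009] axis [0.641 0.119 0.759] lean 0.71 yaw deg 10.5
0.06 26 [0.5084 0.1298 0.0644]
0.09 51 [0.5305 0.1347 0.09  ]
0.11 47 [0.5468 0.1383 0.1095]
0.13 54 [0.5645 0.14   0.1307]
hole [205.35185185 347.74074074] 54 [[0.48614641 0.31195581 0.045     ]]
```

Request:
{"method": "apply_moves", "body": {
  "moves": [
    [[-11,0,0,-0.01,0.05,0.03,100],[-22.3,0,0,-0.019,0.1,0.063,100],[-22.3,0,0,-0.019,0.15,0.095,100],[-22.3,0,0,-0.019,0.2,0.127,100],[-22.3,0,0,-0.019,0.246,0.156,100]]
  ],
  "grip_force": 60
}}

```text
clock: 0.78
eef_pos: [0.3617, 0.3553, 0.2503]
tcp_rot: [0.525, 0.473, 0.525, -0.473]
contact_force: [0.4, 0.7, -0.0]
finger_gap: 0.0854
```

```bash
cat >> h.py <<'E'
def goal(P,x,y):
    "turn (deg) and shift in tool axes from the measured pose to TCP P, fingers along x, tool y near y"
    s=read_state(); R0=toolR(s); x=np.array(x,float); x/=np.linalg.norm(x); y=np.array(y,float); y-=x*(x@y); y/=np.linalg.norm(y)
    R1=np.c_[x,y,np.cross(x,y)]
    rv=R.from_matrix(R0.T@R1).as_rotvec(degrees=True)
    print('t',round(s['clock'],2),'TCP',s['eef_pos'].round(4),'gap',round(s['finger_gap'],4),'F',s['contact_force'].round(1),'j',s['joint_positions'].round(2))
    print('turn',rv.round(2),'shift',(R0.T@(np.array(P)-s['eef_pos'])).round(4))
E
python3 -c "
from h import *
goal([.5534,.1374,.25],[0,0,-1],[.9945,.1045,0])"
```

```text
t 0.78 TCP [0.3617 0.3553 0.2503] gap 0.0854 F [ 0.4  0.7 -0. ] j [ 1.17 -0.21 -0.11 -0.   -1.66  0.5 ]
turn [-0.01 -0.01 -0.  ] shift [2.000e-04 1.679e-01 2.367e-01]
```

Request:
{"method": "apply_moves", "body": {
  "moves": [
    [[0,0,0,0,0.034,0.048,100],[0,0,0,0,0.068,0.096,100],[0,0,0,0,0.102,0.144,100],[0,0,0,0,0.136,0.192,100],[0,0,0,0,0.168,0.237,100]]
  ]
}}

```text
clock: 1.4
eef_pos: [0.5536, 0.137, 0.2501]
tcp_rot: [0.525, 0.473, 0.525, -0.473]
contact_force: [0.3, 0.1, 0.2]
finger_gap: 0.0855
```

```bash
cat > m2.py <<'E'
from h import *
p,d,K,Rc,e=cam('wrist','w1.png')
C=cloud(d,K,Rc,e); hsv=cv2.cvtColor(p,cv2.COLOR_RGB2HSV); H,S,V=[hsv[...,i].astype(int) for i in range(3)]; z=C[...,2]
near=(np.hypot(C[...,0]-.53,C[...,1]-.135)<.12)&(d>0)
Q=C[near&(z>.075)&(z<.16)&~((H>105)&(H<125)&(S>120))]
for zz in(.08,.09,.1,.11,.12,.13,.14):
    q=Q[abs(Q[:,2]-zz)<.005]; print(zz,len(q),q.mean(0).round(4) if len(q) else '',np.ptp(q[:,1]).round(4) if len(q) else '')
red=near&((H<5)|(H>172))&(S>150)&(V>60); print('red',red.sum(),C[red].mean(0).round(4) if red.any() else '')
E
python3 m2.py; python3 -c "
from h import *
goal([.5534,.1374,.093],[0,0,-1],[.9945,.1045,0])"
```

```text
0.08 40 [0.5195 0.1332 0.0797] 0.0107
0.09 46 [0.5288 0.1339 0.09  ] 0.0118
0.1 54 [0.5372 0.135  0.1002] 0.0118
0.11 54 [0.5457 0.1356 0.1103] 0.0115
0.12 65 [0.5539 0.1365 0.1203] 0.0123
0.13 111 [0.5679 0.1382 0.1319] 0.0122
0.14 121 [0.5705 0.1384 0.1374] 0.0116
red 162 [0.5708 0.1384 0.1363]
t 1.45 TCP [0.556  0.1326 0.2492] gap 0.0853 F [-3.1 -1.  -1.6] j [ 0.59 -0.03  0.05  0.   -1.65  1.08]
turn [-0.26  0.15  0.07] shift [ 0.1562 -0.0019 -0.0054]
```

View pics/w1.png

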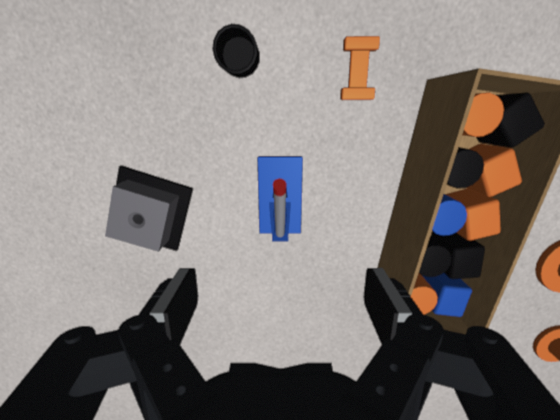

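The wrist view has the rod at (280,205), with its red end at (279,187), centred between the fingers in the blue rest. The stand's socket is at (138,219). The alignment is good, so I descend.

Request:
{"method": "apply_moves", "body": {
  "moves": [
    [[0,0,0,0.05,0,0.0007,100],[0,0,0,0.1,0,0.0007,100],[0,0,0,0.14,0,0.0007,100],[0,0,0,0.157,0,0.0007,100],[0,0,0,0.157,0,0.0007,100]]
  ]
}}

```text
clock: 2.08
eef_pos: [0.5524, 0.1379, 0.0929]
tcp_rot: [0.525, 0.473, 0.525, -0.474]
contact_force: [0.3, -0.7, 0.5]
finger_gap: 0.0855
```

Request:
{"method": "apply_moves", "body": {
  "moves": [
    [[0,0,0,0,0,0,40],[0,0,0,0,0,0,10],[0,0,0,0,0,0,0],[0,0,0,0,0,0,0],[0,0,0,0,0,0,0]]
  ],
  "grip_force": 60
}}

```text
clock: 2.7
eef_pos: [0.5529, 0.1381, 0.0938]
tcp_rot: [0.526, 0.473, 0.525, -0.473]
contact_force: [-0.1, -0.1, 1.2]
finger_gap: 0.0103
```

```bash
python3 -c "
from h import *
goal([.5534,.1364,.093],[0,0,-1],[.9945,.1045,0])"
```

```text
t 2.7 TCP [0.5529 0.1381 0.0938] gap 0.0103 F [-0.1 -0.1  1.2] j [ 0.6  -0.01 -0.22  0.   -1.36  1.08]
turn [-0.01 -0.   -0.04] shift [0.0008 0.0003 0.0018]
```

Request:
{"method": "apply_moves", "body": {
  "moves": [
    [[0,0,0,-0.015,0.0126,0,0],[0,0,0,-0.038,0.032,0,0],[0,0,0,-0.065,0.055,0,0],[0,0,0,-0.088,0.074,0,0],[0,0,0,-0.13,0.074,0,0]]
  ]
}}

```text
clock: 3.32
eef_pos: [0.6261, 0.1457, 0.2207]
tcp_rot: [0.524, 0.472, 0.526, -0.475]
contact_force: [1.1, 0.4, -1.0]
finger_gap: 0.0103
```

```bash
cat > rod.py <<'E'
from h import *
import sys
# rod axis in tool frame from the wrist cloud
p,d,K,Rc,e=cam('wrist',sys.argv[1]); s=read_state()
m=camera_model('wrist'); T=np.array(m['tool_from_camera'])
C=cloud(d,K,T[:3,:3],T[:3,3])
Q=C[(d>0)&(abs(C[...,2])<.02)&(C[...,1]>-.1)&(C[...,1]<.06)&(C[...,0]>-.06)&(C[...,0]<.16)]
print(len(Q),Q.min(0).round(3),Q.max(0).round(3))
for xx in np.arange(-.05,.15,.01):
    q=Q[abs(Q[:,0]-xx)<.005]
    if len(q)>3: print(round(xx,3),len(q),q.mean(0).round(4),np.ptp(q[:,2]).round(4))
E
python3 rod.py w2.png
```

```text
5832 [-0.06  -0.077 -0.02 ] [0.065 0.026 0.02 ]
-0.05 1571 [-0.0494  0.0087  0.0007] 0.04
-0.04 1877 [-0.0405  0.012   0.0013] 0.04
-0.03 626 [-0.0298  0.0068  0.0012] 0.0372
-0.02 594 [-0.0201  0.0061  0.0012] 0.0372
-0.01 514 [-0.0104  0.007   0.0016] 0.0371
0.0 97 [-0.0022  0.0008  0.0019] 0.0306
0.01 19 [ 0.0087 -0.0289  0.0014] 0.0104
0.02 19 [ 0.0186 -0.0374  0.0017] 0.0097
0.03 15 [ 0.029  -0.0461  0.0019] 0.0097
0.04 14 [ 0.0405 -0.0558  0.0015] 0.0097
0.05 9 [ 0.0515 -0.0651  0.0018] 0.0088
0.06 7 [ 0.0597 -0.0729  0.0011] 0.0049
```

View pics/w2.png

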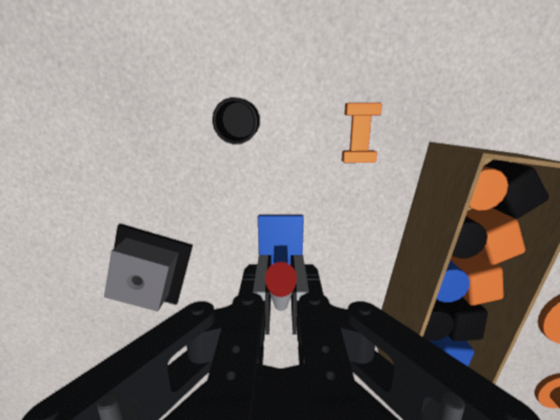

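The rod is held between the fingers with its red end at (281,279), nearest the camera. Its lean relative to the tool is about 0.71 rad, as expected, and the socket is visible at (137,281).

```bash
python3 -c "
from h import *
th=.71;h=np.array([.848,.530,0]);Z=np.array([0,0,1])
goal(np.array([.4866,.3111,.115+.1036])+.0124*h,np.sin(th)*h-np.cos(th)*Z,np.cos(th)*h+np.sin(th)*Z)"
```

```text
t 3.38 TCP [0.6279 0.1454 0.2296] gap 0.0102 F [-2.3 -1.3  6. ] j [ 0.54  0.15  0.2   0.   -1.61  1.14]
turn [-24.9    9.34  39.66] shift [ 0.0103 -0.1123 -0.1849]
```

Request:
{"method": "apply_moves", "body": {
  "moves": [
    [[-5,1.9,7.9,0.002,-0.022,-0.037,0],[-10,3.7,15.9,0.004,-0.045,-0.074,0],[-15,5.6,23.8,0.006,-0.067,-0.111,0],[-20,7.5,31.7,0.008,-0.09,-0.148,0],[-24.9,9.3,39.7,0.01,-0.112,-0.185,0]]
  ]
}}

```text
clock: 4.0
eef_pos: [0.4943, 0.3194, 0.2139]
tcp_rot: [0.698, 0.537, 0.462, -0.104]
contact_force: [1.1, -0.7, -0.3]
finger_gap: 0.0103
```

Request:
{"method": "apply_moves", "body": {
  "moves": [
    [[0,0,0,0,0,0,0],[0,0,0,0,0,0,0],[0,0,0,0,0,0,0]]
  ]
}}

```text
clock: 4.38
eef_pos: [0.4968, 0.3184, 0.2161]
tcp_rot: [0.698, 0.537, 0.462, -0.107]
contact_force: [0.7, 0.1, -0.5]
finger_gap: 0.0102
```

```bash
cat > m3.py <<'E'
from h import *
import sys
for n in('scene','side'):
    p,d,K,Rc,e=cam(n,n+sys.argv[1]+'.png'); C=cloud(d,K,Rc,e)
    hsv=cv2.cvtColor(p,cv2.COLOR_RGB2HSV); H,S,V=[hsv[...,i].astype(int) for i in range(3)]
    near=(d>0)&(np.hypot(C[...,0]-.487,C[...,1]-.311)<.03)&(C[...,2]>.055)
    for zz in np.arange(.06,.28,.015):
        q=C[near&(abs(C[...,2]-zz)<.0075)&(np.hypot(C[...,0]-.487,C[...,1]-.311)<.02)]
        if len(q)>3: print(n,round(zz,3),len(q),q.mean(0).round(4),np.ptp(q[:,:2],axis=0).round(3))
    r=near&((H<5)|(H>172))&(S>120); print('red',r.sum(),C[r].mean(0).round(4) if r.any() else '')
a=cv2.imread('pics/scene'+sys.argv[1]+'.png')[60:200,260:440];b=cv2.imread('pics/side'+sys.argv[1]+'.png')[240:420,110:290]
cv2.imwrite('pics/c'+sys.argv[1]+'.png',np.hstack([cv2.resize(a,(400,311)),cv2.resize(b,(311,311))]))
th=.71;h=np.array([.848,.530,0]);Z=np.array([0,0,1])
goal(np.array([.4866,.3111,.007+.1036])+.0124*h,np.sin(th)*h-np.cos(th)*Z,np.cos(th)*h+np.sin(th)*Z)
E
python3 m3.py 3
```

```text
scene 0.12 17 [0.4885 0.3074 0.1206] [0.011 0.006]
scene 0.135 19 [0.4893 0.3069 0.1352] [0.011 0.009]
scene 0.15 21 [0.4886 0.3068 0.1505] [0.011 0.009]
scene 0.165 19 [0.488  0.3068 0.165 ] [0.011 0.01 ]
scene 0.18 23 [0.4887 0.3071 0.1798] [0.011 0.01 ]
scene 0.195 21 [0.4878 0.3067 0.1947] [0.011 0.009]
scene 0.21 17 [0.4914 0.3046 0.2094] [0.02 0.01]
scene 0.225 53 [0.4973 0.3059 0.2263] [0.025 0.039]
scene 0.24 46 [0.493  0.3015 0.239 ] [0.032 0.031]
scene 0.255 59 [0.4841 0.3069 0.2564] [0.023 0.028]
scene 0.27 14 [0.4803 0.3068 0.2648] [0.025 0.02 ]
red 32 [0.4873 0.3085 0.2589]
side 0.12 20 [0.4851 0.3139 0.1225] [0.009 0.01 ]
side 0.135 22 [0.4853 0.3139 0.1352] [0.01  0.009]
side 0.15 26 [0.4851 0.3139 0.1502] [0.008 0.009]
side 0.165 27 [0.4848 0.3136 0.1658] [0.008 0.011]
side 0.18 22 [0.4856 0.3144 0.1796] [0.01  0.008]
side 0.195 10 [0.4848 0.3155 0.1916] [0.006 0.004]
side 0.225 61 [0.4934 0.3219 0.227 ] [0.03  0.023]
side 0.24 89 [0.4846 0.3199 0.2397] [0.028 0.035]
side 0.255 122 [0.4827 0.3084 0.2564] [0.024 0.031]
side 0.27 51 [0.4821 0.3067 0.2644] [0.025 0.025]
red 58 [0.4855 0.3115 0.2597]
t 4.47 TCP [0.4967 0.3182 0.2151] gap 0.0101 F [ 0.   0.7 -1.3] j [ 1.08 -0.64 -0.79  0.45 -0.84  0.84]
turn [-0.18 -0.07  0.18] shift [ 0.0795 -0.0678  0.001 ]
```

View pics/c3.png

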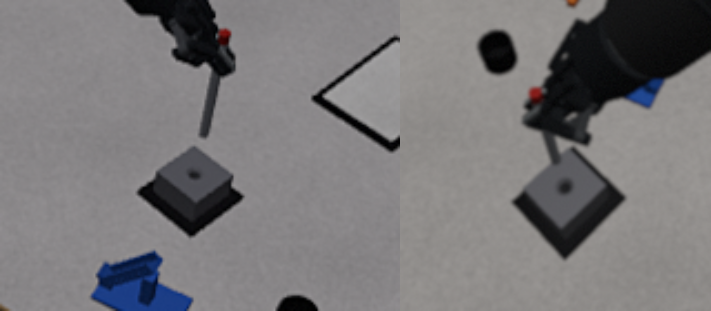

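The crop shows the rod vertical above the socket, with its red end up. The two views average to an axis at (0.4868, 0.3105), within 1 mm of the socket, so I lower it.

Request:
{"method": "apply_moves", "body": {
  "moves": [
    [[0,0,0,0.023,-0.0195,0.0005,0],[0,0,0,0.04,-0.034,0.0005,0],[0,0,0,0.05,-0.0426,0.0005,0],[0,0,0,0.06,-0.0512,0.0005,0],[0,0,0,0.066,-0.0563,0.0005,0]]
  ]
}}

```text
clock: 5.1
eef_pos: [0.496, 0.3183, 0.1269]
tcp_rot: [0.698, 0.536, 0.462, -0.107]
contact_force: [0.6, 2.0, -0.1]
finger_gap: 0.0104
```

Request:
{"method": "apply_moves", "body": {
  "moves": [
    [[0,0,0,0.004,-0.0034,0,0],[0,0,0,0.008,-0.0068,0,0],[0,0,0,0.011,-0.0094,0,0],[0,0,0,0.0125,-0.0107,0,0],[0,0,0,0.0125,-0.0107,0,0]]
  ]
}}

```text
clock: 5.72
eef_pos: [0.496, 0.3184, 0.1116]
tcp_rot: [0.698, 0.536, 0.462, -0.107]
contact_force: [-0.5, 1.9, 3.9]
finger_gap: 0.0101
```

```bash
python3 m3.py 4 | grep -v ' 0\.0[0-9]* '
```

```text
scene 0.105 10 [0.4891 0.3048 0.1038] [0.019 0.007]
scene 0.12 38 [0.4972 0.3072 0.122 ] [0.016 0.034]
scene 0.135 38 [0.492  0.3033 0.1344] [0.026 0.031]
scene 0.15 50 [0.4832 0.3064 0.1514] [0.021 0.028]
scene 0.165 12 [0.4795 0.3078 0.1593] [0.023 0.019]
red 26 [0.4867 0.308  0.1546]
side 0.12 46 [0.4927 0.3212 0.1222] [0.031 0.022]
side 0.135 75 [0.4845 0.3199 0.1347] [0.03  0.035]
side 0.15 94 [0.4814 0.3084 0.1507] [0.021 0.032]
side 0.165 58 [0.4828 0.3069 0.1597] [0.025 0.025]
red 52 [0.485  0.3113 0.155 ]
```

Request:
{"method": "apply_moves", "body": {
  "moves": [
    [[0,0,0,0,0,0,20],[0,0,0,0,0,0,60],[0,0,0,0,0,0,100],[0,0,0,0,0,0,100],[0,0,0,0,0,0,100]]
  ]
}}

```text
clock: 6.45
eef_pos: [0.4957, 0.3177, 0.1099]
tcp_rot: [0.698, 0.536, 0.462, -0.108]
contact_force: [0.9, 0.3, -0.4]
finger_gap: 0.0852
```

Request:
{"method": "apply_moves", "body": {
  "moves": [
    [[0,0,0,-0.02,0,0,100],[0,0,0,-0.05,0,0,100],[0,0,0,-0.09,0,0,100],[0,0,0,-0.13,0,0,100],[0,0,0,-0.15,0,0,100]]
  ]
}}

```text
clock: 7.08
eef_pos: [0.4127, 0.2659, 0.2269]
tcp_rot: [0.698, 0.537, 0.462, -0.106]
contact_force: [0.4, 0.4, -0.2]
finger_gap: 0.0851
```

```bash
cat > m4.py <<'E'
from h import *
import sys
for n in('scene','side'):
    p,d,K,Rc,e=cam(n,n+sys.argv[1]+'.png'); C=cloud(d,K,Rc,e)
    hsv=cv2.cvtColor(p,cv2.COLOR_RGB2HSV); H,S,V=[hsv[...,i].astype(int) for i in range(3)]
    near=(d>0)&(np.hypot(C[...,0]-.487,C[...,1]-.311)<.02)
    for zz in np.arange(.06,.17,.02):
        q=C[near&(abs(C[...,2]-zz)<.01)]
        if len(q)>3: print(n,round(zz,3),len(q),q.mean(0).round(4),np.ptp(q[:,:2],axis=0).round(3))
    r=near&((H<5)|(H>172))&(S>120); print('red',r.sum(),C[r].mean(0).round(4),C[r].max(0).round(4))
goal([.467,-.306,.25],[0,0,-1],[.9945,.1045,0])
E
python3 m4.py 5
```

```text
scene 0.06 23 [0.4874 0.3075 0.0603] [0.012 0.006]
scene 0.08 22 [0.4881 0.3072 0.0807] [0.01 0.01]
scene 0.1 22 [0.4878 0.3069 0.1006] [0.009 0.01 ]
scene 0.12 25 [0.4881 0.3069 0.1204] [0.009 0.009]
scene 0.14 25 [0.4872 0.3077 0.1393] [0.011 0.011]
scene 0.16 23 [0.4866 0.3091 0.156 ] [0.011 0.013]
red 21 [0.4873 0.309  0.1556] [0.4912 0.3161 0.161 ]
side 0.06 26 [0.4842 0.3142 0.0607] [0.009 0.009]
side 0.08 25 [0.4841 0.3141 0.0802] [0.009 0.012]
side 0.1 31 [0.4844 0.3142 0.0996] [0.008 0.01 ]
side 0.12 30 [0.4841 0.3138 0.1204] [0.008 0.01 ]
side 0.14 31 [0.4846 0.3144 0.1399] [0.01 0.01]
side 0.16 48 [0.4868 0.3121 0.1575] [0.013 0.012]
red 33 [0.4859 0.3124 0.1573] [0.4917 0.3177 0.1622]
t 7.17 TCP [0.4129 0.2666 0.2274] gap 0.0854 F [ 0.1  0.8 -0.7] j [ 1.29 -1.03 -0.96  0.5  -1.12  0.74]
turn [ 24.9   -9.55 -39.91] shift [-0.1878 -0.1796  0.5136]
```

The rod stands vertical and released, with its red top at about z 0.157. I go to the hub next.

Request:
{"method": "apply_moves", "body": {
  "moves": [
    [[5,-1.9,-8,-0.019,-0.018,0.05,100],[10,-3.8,-16,-0.038,-0.036,0.1,100],[15,-5.7,-24,-0.057,-0.054,0.15,100],[20,-7.6,-32,-0.076,-0.072,0.2,100],[24.9,-9.5,-39.9,-0.094,-0.09,0.25,100]]
  ]
}}

```text
clock: 7.8
eef_pos: [0.4369, -0.0166, 0.2365]
tcp_rot: [0.523, 0.472, 0.525, -0.477]
contact_force: [-0.7, -0.4, 0.3]
finger_gap: 0.0852
```

```bash
python3 -c "
from h import *
goal([.467,-.306,.25],[0,0,-1],[.9945,.1045,0])"
```

```text
t 7.8 TCP [ 0.4369 -0.0166  0.2365] gap 0.0852 F [-0.7 -0.4  0.3] j [ 0.43 -0.4  -0.29  0.   -1.69  1.24]
turn [-0.33  0.19  0.39] shift [-0.0126  0.0013  0.291 ]
```

Request:
{"method": "apply_moves", "body": {
  "moves": [
    [[0,0,0,-0.012,0,0.06,100],[0,0,0,-0.012,0,0.12,100],[0,0,0,-0.012,0,0.18,100],[0,0,0,-0.012,0,0.24,100],[0,0,0,-0.012,0,0.287,100]]
  ]
}}

```text
clock: 8.43
eef_pos: [0.4656, -0.303, 0.2476]
tcp_rot: [0.524, 0.472, 0.525, -0.476]
contact_force: [0.4, 0.6, 0.1]
finger_gap: 0.0856
```

Request:
{"method": "apply_moves", "body": {
  "moves": [
    [[0,0,0,0,0,0,100],[0,0,0,0,0,0,100],[0,0,0,0,0,0,100]]
  ]
}}

```text
clock: 8.8
eef_pos: [0.466, -0.2993, 0.2498]
tcp_rot: [0.526, 0.472, 0.525, -0.475]
contact_force: [0.4, 0.5, 0.6]
finger_gap: 0.0856
```

```bash
cat > m5.py <<'E'
from h import *
from m0 import circ
p,d,K,Rc,e=cam('wrist','w6.png')
C=cloud(d,K,Rc,e); hsv=cv2.cvtColor(p,cv2.COLOR_RGB2HSV); H,S,V=[hsv[...,i].astype(int) for i in range(3)]; z=C[...,2]
near=(np.hypot(C[...,0]-.467,C[...,1]+.306)<.06)&(d>0)
m=near&(z>.004)&(z<.02); 
t=near&(z>.047)&(z<.057)
print('flange n',m.sum(),cv2.minEnclosingCircle(C[m][:,:2].astype('float32')),'neck n',t.sum(),C[t].mean(0).round(4),cv2.minEnclosingCircle(C[t][:,:2].astype('float32')))
goal([.467,-.306,.022],[0,0,-1],[.9945,.1045,0])
E
sed -i '/^L=/,$!b' m0.py; python3 - <<'E'
s=open('m0.py').read(); i=s.index('for n,l in L'); s=s[:i]+"if __name__=='__main__':\n"+''.join('  '+x+'\n' for x in s[i:].splitlines()); open('m0.py','w').write(s)
E
python3 m5.py
```

```text
flange n 2441 ((0.4639749825000763, -0.304896742105484), 0.04503696784377098) neck n 773 [ 0.4648 -0.305   0.051 ] ((0.46400678157806396, -0.3049434423446655), 0.021999849006533623)
t 8.85 TCP [ 0.4661 -0.2992  0.2501] gap 0.0853 F [-0.  -0.7 -1. ] j [-0.21 -0.08 -0.    0.   -1.65  1.88]
turn [-0.    0.23  0.13] shift [0.2281 0.0007 0.0059]
```

View pics/w6.png

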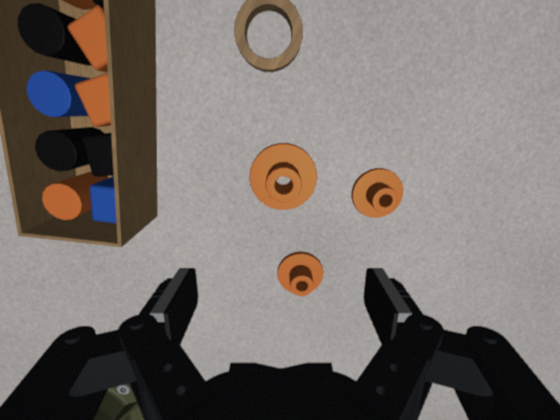

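The largest hub is at (283,176) in this view. The small ones are at (378,192) and (301,273), and the tape is at (269,33). The wrist cloud puts the hub at (0.464, -0.305) with a radius of 45 mm. I descend to its neck.

Request:
{"method": "apply_moves", "body": {
  "moves": [
    [[0,0,0,0.06,-0.0022,0.0056,100],[0,0,0,0.12,-0.0022,0.0056,100],[0,0,0,0.175,-0.0022,0.0056,100],[0,0,0,0.215,-0.0022,0.0056,100],[0,0,0,0.232,-0.0022,0.0056,100]]
  ]
}}

```text
clock: 9.48
eef_pos: [0.4627, -0.3056, 0.016]
tcp_rot: [0.525, 0.471, 0.526, -0.475]
contact_force: [0.5, -0.3, 0.9]
finger_gap: 0.0853
```

Request:
{"method": "apply_moves", "body": {
  "moves": [
    [[0,0,0,0,0,0,80],[0,0,0,0,0,0,60],[0,0,0,0,0,0,45],[0,0,0,0,0,0,30],[0,0,0,0,0,0,30]]
  ],
  "grip_force": 50
}}

```text
clock: 10.1
eef_pos: [0.4652, -0.3071, 0.0209]
tcp_rot: [0.527, 0.472, 0.523, -0.474]
contact_force: [-1.2, 2.7, 6.8]
finger_gap: 0.0431
```

Request:
{"method": "apply_moves", "body": {
  "moves": [
    [[0,0,0,0,0,0,30],[0,0,0,0,0,0,30],[0,0,0,-0.01,0,0,30],[0,0,0,-0.02,0,0,30],[0,0,0,-0.03,0,0,30]]
  ]
}}

```text
clock: 10.72
eef_pos: [0.4637, -0.3067, 0.0489]
tcp_rot: [0.526, 0.472, 0.525, -0.475]
contact_force: [1.2, 0.1, -1.5]
finger_gap: 0.0431
```

```bash
cat > m6.py <<'E'
from h import *
import sys
# hub held: flange points in tool frame and world
s=read_state(); p,d,K,Rc,e=cam('wrist','w'+sys.argv[1]+'.png'); C=cloud(d,K,Rc,e)
hsv=cv2.cvtColor(p,cv2.COLOR_RGB2HSV); H,S,V=[hsv[...,i].astype(int) for i in range(3)]
P=(C-s['eef_pos'])@toolR(s)
o=(d>0)&(H>4)&(H<18)&(S>150)&(np.hypot(P[...,1],P[...,2])<.055)&(P[...,0]>-.04)&(P[...,0]<.03)
Q=P[o]; fl=Q[np.hypot(Q[:,1],Q[:,2])>.026]; fl=fl[abs(fl[:,0]-np.median(fl[:,0]))<.006]
top=fl[abs(fl[:,0]-np.median(fl[:,0]))<.002]
A=np.c_[top[:,1:],np.ones(len(top))]; x=np.linalg.lstsq(A,top[:,0],rcond=None)[0]
print('orange',o.sum(),'flange n',len(fl),'x med',np.median(fl[:,0]).round(4),'slopes y,z',x[:2].round(3))
print('edge circle(y,z)',cv2.minEnclosingCircle(fl[:,1:].astype('float32')),'y',fl[:,1].min().round(4),fl[:,1].max().round(4),'z',fl[:,2].min().round(4),fl[:,2].max().round(4))
goal([.4862,.3107,.21],[0,0,-1],[.9945,.1045,0])
E
python3 m6.py 7
```

```text
orange 16065 flange n 6458 x med 0.0098 slopes y,z [0.005 0.004]
edge circle(y,z) ((0.0007511403528042138, 0.0011282565537840128), 0.04401956498622894) y -0.0099 0.0442 z -0.0424 0.045
t 10.78 TCP [ 0.4644 -0.3071  0.0505] gap 0.0433 F [ 0.9  0.  -0.9] j [-0.22 -0.02 -0.31  0.01 -1.28  1.89]
turn [-0.07  0.31  0.05] shift [-0.1629  0.0854 -0.6114]
```

View pics/w7.png

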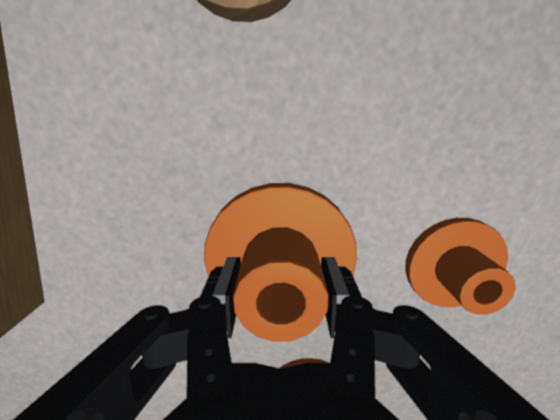

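The hub is gripped level at its neck, seen at (281,300), with the flange top 9.8 mm below the TCP so the underside is about 21.8 mm below. I lift it and carry it over.

Request:
{"method": "apply_moves", "body": {
  "moves": [
    [[0,0,0,-0.04,0,0,30],[0,0,0,-0.09,0,0,30],[0,0,0,-0.14,0,0,30],[0,0,0,-0.18,0,0,30],[0,0,0,-0.2,0,0,30]]
  ]
}}

```text
clock: 11.4
eef_pos: [0.4645, -0.3062, 0.2513]
tcp_rot: [0.527, 0.472, 0.523, -0.475]
contact_force: [0.2, -0.2, -2.8]
finger_gap: 0.0432
```

Request:
{"method": "apply_moves", "body": {
  "moves": [
    [[0,0,0,0,0.004,-0.03,30],[0,0,0,0,0.011,-0.075,30],[0,0,0,0,0.018,-0.125,30],[0,0,0,0,0.025,-0.175,30],[0,0,0,0,0.031,-0.22,30]]
  ]
}}

```text
clock: 12.02
eef_pos: [0.472, -0.0822, 0.2474]
tcp_rot: [0.526, 0.472, 0.525, -0.475]
contact_force: [0.5, 0.2, -1.4]
finger_gap: 0.0428
```

Request:
{"method": "apply_moves", "body": {
  "moves": [
    [[0,0,0,0,0.007,-0.05,30],[0,0,0,0,0.014,-0.1,30],[0,0,0,0,0.021,-0.15,30],[0,0,0,0,0.028,-0.2,30],[0,0,0,0,0.034,-0.24,30]]
  ]
}}

```text
clock: 12.65
eef_pos: [0.481, 0.1603, 0.2462]
tcp_rot: [0.526, 0.472, 0.525, -0.475]
contact_force: [0.2, -0.6, -2.2]
finger_gap: 0.0432
```

Request:
{"method": "apply_moves", "body": {
  "moves": [
    [[0,0,0,0,0.006,-0.04,30],[0,0,0,0,0.01,-0.075,30],[0,0,0,0,0.012,-0.09,30],[0,0,0,0,0.012,-0.09,30],[0,0,0,0,0.012,-0.09,30]]
  ]
}}

```text
clock: 13.28
eef_pos: [0.4842, 0.2484, 0.246]
tcp_rot: [0.525, 0.472, 0.524, -0.475]
contact_force: [0.5, -0.1, -1.5]
finger_gap: 0.0435
```

```bash
python3 m6.py 8
```

```text
orange 16067 flange n 6466 x med 0.0098 slopes y,z [0.005 0.003]
edge circle(y,z) ((0.0005127046606503427, 0.0016974230529740453), 0.04422946274280548) y -0.0089 0.0442 z -0.0424 0.0458
t 13.32 TCP [0.4842 0.2483 0.2461] gap 0.0433 F [ 0.8 -0.4 -2. ] j [ 0.84 -0.1  -0.03  0.   -1.65  0.83]
turn [-0.13  0.22  0.13] shift [ 0.0358  0.0085 -0.062 ]
```

Request:
{"method": "apply_moves", "body": {
  "moves": [
    [[0,0,0,0,0.004,-0.03,30],[0,0,0,0,0.0085,-0.055,30],[0,0,0,0,0.0085,-0.062,30],[0,0,0,0,0.0085,-0.062,30],[0,0,0,0,0.0085,-0.062,30]]
  ]
}}

```text
clock: 13.95
eef_pos: [0.4862, 0.3109, 0.2458]
tcp_rot: [0.525, 0.472, 0.525, -0.475]
contact_force: [-0.7, 0.0, -2.1]
finger_gap: 0.0434
```

```bash
cat > m7.py <<'E'
from h import *
import sys
goal([.4862,.3107,.194],[0,0,-1],[.9945,.1045,0])
s=read_state(); zu=s['eef_pos'][2]-.0218
for n in('scene','side'):
    p,d,K,Rc,e=cam(n,n+sys.argv[1]+'.png'); C=cloud(d,K,Rc,e)
    hsv=cv2.cvtColor(p,cv2.COLOR_RGB2HSV); H,S,V=[hsv[...,i].astype(int) for i in range(3)]
    c0=np.hypot(C[...,0]-.487,C[...,1]-.311)
    o=(d>0)&(H>4)&(H<18)&(S>150)&(c0<.065)&(C[...,2]>.1)
    Q=C[o]; fl=Q[abs(Q[:,2]-zu-.006)<.009]
    cn=max(cv2.findContours(o.astype('uint8'),0,1)[0],key=len)[:,0]
    print(n,'orange',o.sum(),'z',np.percentile(Q[:,2],[1,99]).round(4),'flange',cv2.minEnclosingCircle(fl[:,:2].astype('float32')))
    nk=Q[Q[:,2]>zu+.049]; print(' neck top',len(nk),cv2.minEnclosingCircle(nk[:,:2].astype('float32')) if len(nk)>5 else '')
    rd=C[(d>0)&(c0<.02)&(C[...,2]>.06)&(C[...,2]<.165)]; print(' rod',len(rd),rd.mean(0).round(4) if len(rd) else '',rd[:,2].max().round(4) if len(rd) else '')
a=cv2.imread('pics/scene'+sys.argv[1]+'.png')[40:190,260:440];b=cv2.imread('pics/side'+sys.argv[1]+'.png')[240:420,110:290]
cv2.imwrite('pics/c'+sys.argv[1]+'.png',np.hstack([cv2.resize(a,(400,333)),cv2.resize(b,(333,333))]))
E
python3 m7.py 9
```

```text
t 13.95 TCP [0.4862 0.3109 0.2458] gap 0.0434 F [-0.7  0.  -2.1] j [ 0.92 -0.02  0.06  0.   -1.65  0.76]
turn [-0.12  0.22  0.13] shift [ 0.0518  0.0001 -0.    ]
scene orange 682 z [0.2295 0.2983] flange ((0.48705610632896423, 0.30868715047836304), 0.04609321802854538)
 neck top 75 ((0.487837553024292, 0.2926282286643982), 0.03969462960958481)
 rod 128 [0.4879 0.3076 0.1143] 0.1597Traceback (most recent call last):
  File "m7.py", line 11, in <module>
    cn=max(cv2.findContours(o.astype('uint8'),0,1)[0],key=len)[:,0]
       ~~~^^^^^^^^^^^^^^^^^^^^^^^^^^^^^^^^^^^^^^^^^^^^^^^^^^^^
ValueError: max() iterable argument is empty
```

```bash
python3 - <<'E'
from h import *
s=read_state(); m=camera_model('wrist'); T=np.array(m['tool_from_camera']); K=np.array(m['intrinsics']); Rt=toolR(s)
Rc=Rt@T[:3,:3]; e=Rt@T[:3,3]+np.array([.4842,.2483,.2460])
p=cv2.imread('pics/w8.png')[:,:,::-1]; hsv=cv2.cvtColor(np.ascontiguousarray(p),cv2.COLOR_RGB2HSV); H,S,V=[hsv[...,i].astype(int) for i in range(3)]
r=((H<4)|(H>172))&(S>150)&(V>50)
c,lab,st,ce=cv2.connectedComponentsWithStats(r.astype('uint8'))
for i in range(1,c):
    if st[i,4]>25: print('red',ce[i],st[i],onplane(ce[i],.157,K,Rc,e))
# scene: lateral comparison of flange and rod, columns
p=cv2.imread('pics/scene9.png'); cv2.imwrite('pics/c9.png',np.hstack([cv2.resize(p[20:190,250:430],(400,378)),cv2.resize(cv2.imread('pics/w8.png'),(400,378))]))
E
```

```text
red [203.6443299 203.       ] [196 195  16  17 194] [[0.48770207 0.31048679 0.157     ]]
```

View pics/c9.png

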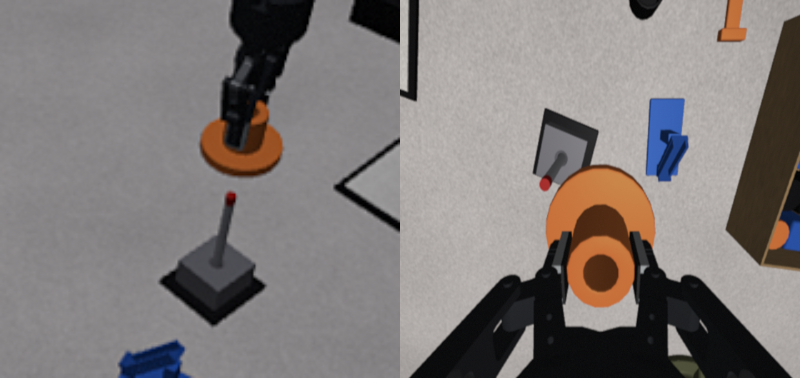

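The crop shows the hub level above the upright rod. In the wrist view the rod's red top at (203.6,203) casts to about (0.4877, 0.311). I shift about 0.7 mm and lower to 15 mm above the rod.

Request:
{"method": "apply_moves", "body": {
  "moves": [
    [[0,0,0,0.015,0.0007,-0.0003,30],[0,0,0,0.03,0.0007,-0.0003,30],[0,0,0,0.042,0.0007,-0.0003,30],[0,0,0,0.049,0.0007,-0.0003,30],[0,0,0,0.052,0.0007,-0.0003,30]]
  ]
}}

```text
clock: 14.68
eef_pos: [0.4865, 0.3118, 0.1929]
tcp_rot: [0.526, 0.472, 0.525, -0.475]
contact_force: [-0.1, 0.3, -2.3]
finger_gap: 0.0431
```

Request:
{"method": "apply_moves", "body": {
  "moves": [
    [[0,0,0,0,0,0,30],[0,0,0,0,0,0,30],[0,0,0,0,0,0,30],[0,0,0,0,0,0,30],[0,0,0,0,0,0,30]]
  ]
}}

```text
clock: 15.3
eef_pos: [0.4866, 0.3119, 0.1935]
tcp_rot: [0.526, 0.472, 0.525, -0.475]
contact_force: [0.1, -0.1, -2.2]
finger_gap: 0.0432
```

```bash
python3 m7.py 10 2>/dev/null; python3 m6.py 10; python3 -c "
import cv2,numpy as np
a=cv2.imread('pics/scene10.png')[60:180,290:410]
cv2.imwrite('pics/c10.png',cv2.resize(a,(600,600),interpolation=cv2.INTER_CUBIC))"
```

```text
t 15.3 TCP [0.4866 0.3119 0.1935] gap 0.0432 F [ 0.1 -0.1 -2.2] j [ 0.92 -0.02 -0.04  0.   -1.55  0.76]
turn [-0.08  0.22  0.15] shift [-0.0005 -0.0005  0.0012]
scene orange 619 z [0.1766 0.2451] flange ((0.4872153401374817, 0.30818405747413635), 0.04589911177754402)
 neck top 65 ((0.49407950043678284, 0.2921907603740692), 0.041798677295446396)
 rod 90 [0.488  0.3075 0.0978] 0.1329
orange 16086 flange n 6454 x med 0.0098 slopes y,z [0.004 0.003]
edge circle(y,z) ((0.00048252849956043065, 0.0015885052271187305), 0.044224806129932404) y -0.0091 0.0443 z -0.0425 0.0457
t 15.45 TCP [0.4866 0.3119 0.1934] gap 0.043 F [ 0.4 -0.2 -2.3] j [ 0.92 -0.02 -0.04  0.   -1.55  0.76]
turn [-0.08  0.23  0.16] shift [-0.0166 -0.0006  0.0012]
```

View pics/c10.png

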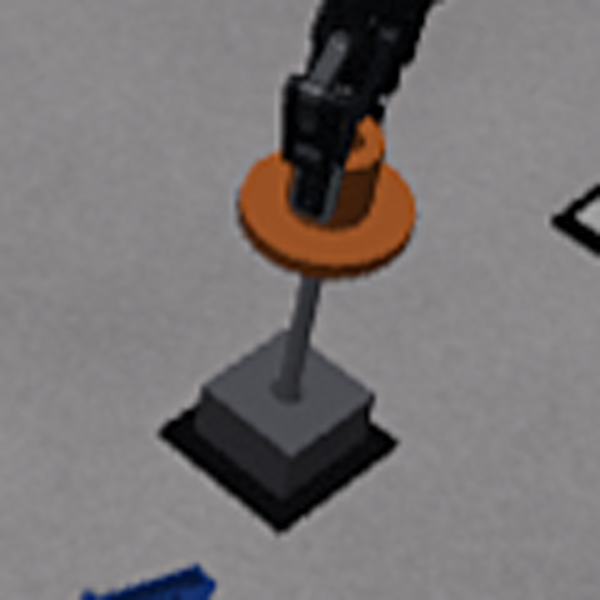

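The final crop shows the hub level with the rod running up under its centre, and nothing else touching it. Wrist measurements of hub and rod agree within 1 mm sideways, and the gap is about 14.6 mm. I check the bystanders from saved images and hand in.

```bash
python3 - <<'E'
from h import *
a=cv2.imread('pics/scene0.png').astype(int);b=cv2.imread('pics/scene10.png').astype(int)
for n,(u,v) in dict(tape=(262,339),tube=(392,204),bracket=(364,247),carton=(285,247)).items():
    print(n,'mean diff',abs(a-b)[v-20:v+20,u-20:u+20].mean().round(2))
print(finish_job())
E
```

```text
tape mean diff 0.64
tube mean diff 0.85
bracket mean diff 0.61
carton mean diff 1.03
the job is handed in; nothing more can be done
None
```

I stood the rod in the socket, let go of it, and carried the hub over the carton. The job was handed in at about 15.5 s with the hub held still above the rod. No verdict was reported.

- **Rod:** both fixed cameras showed it vertical after release, with its red top at about 157 mm, so it is fully down.
- **Hub:** the wrist view put its centre within about 1 mm of the rod's axis and its tilt at about 0.005 rad. Its underside was about 14.6 mm above the red top, and the fingers had closed to 43 mm on the neck.
- **Tape, tube, bracket and carton:** the areas around them looked the same in the last scene picture as in the first. I noticed no contact on the way.

Two of the last checks were weaker:
- **Side camera:** the arm blocked its view of the hub, so it gave no final check.
- **Scene camera:** it put the flange centre about 3–4 mm nearer to itself than the robot's own position reading. I put this down to the far side of the flange being hidden and relied on the wrist measurement instead.

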